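# Show the tripped breaker, then reset it

### The job

One breaker on the power distributor has tripped: its lever stands halfway, neither on nor off. First show me which one: hold your fingertips just over that lever, without touching anything, for about two seconds; then reset it as one should, pushing its lever all the way to off (towards you) and after that all the way to on (away from you). It only takes a push of the fingertips, nothing needs gripping; leave the other breakers, one of which is off on purpose, and the things on the bench as they are.

Things in the scene. Friction and masses are not known exactly. Their poses are not given: they have to be found in the camera images.
- distributor: Portable power distributor, fixed: black case 260 mm (x) by 360 mm (y), yellow corner bumpers. Origin: centre of its underside; x level, from the worker's low edge to the high rear edge, y left, z up. Its top face slopes 0.20 rad, rising along +x, 145 mm above the bench at the middle. The breaker row runs along y, 20 mm down the slope from the middle. Nothing stands over 30 mm above the face.
- frame (a point): Middle of the black frame round the breaker row, on the face. Its two long bars lie 42 mm up and down the slope from here (inner edges) and stand 6 mm above the face.
- flap (a point): Middle of the clear window flap, 84 by 270 mm, folded back on the face behind the row; its top is 11 mm above the face. Not part of the job.
- main_switch (a point): Middle of the wide white main switch at the left end of the row (72 mm in y) with a narrow blue lever leaning to the rear (on), fixed. Not part of the job.
- breaker_a: One of five identical white two-pole breakers side by side, 36 mm apart in y; which stands where changes. Origin: on the sloped face, 141 mm above the bench, on the lever's pivot axis at the breaker's middle; axes parallel to the distributor's (x level, to the rear; z up; not tilted with the face). 34.5 mm wide; its nose stands 6 mm above the face over 45 mm along the slope.
- breaker_b: Another of the five identical breakers; frame as breaker_a.
- breaker_c: Another of the five identical breakers; frame as breaker_a.
- breaker_d: Another of the five identical breakers; frame as breaker_a.
- breaker_e: Another of the five identical breakers; frame as breaker_a.
- lever_a (a joint): Lever of breaker_a, rad. 0 = fully off, leaning 0.45 rad from the face's normal towards the worker (-x of the breaker); 0.45 = square to the face; 0.90 = fully on, leaning 0.45 rad the other way, to the rear (+x). Friction-held: it stays where it is left; about 2 to 4 N at the lever moves it. Starts about halfway, 0.37 to 0.53: this one has tripped.
- lever_b (a joint): Lever of breaker_b, rad. 0 = fully off, leaning 0.45 rad from the face's normal towards the worker (-x of the breaker); 0.45 = square to the face; 0.90 = fully on, leaning 0.45 rad the other way, to the rear (+x). Friction-held: it stays where it is left; about 2 to 4 N at the lever moves it. Starts at off, below 0.04: switched off on purpose.
- lever_c (a joint): Lever of breaker_c, rad. 0 = fully off, leaning 0.45 rad from the face's normal towards the worker (-x of the breaker); 0.45 = square to the face; 0.90 = fully on, leaning 0.45 rad the other way, to the rear (+x). Friction-held: it stays where it is left; about 2 to 4 N at the lever moves it. Starts at on, above 0.86.
- lever_d (a joint): Lever of breaker_d, rad. 0 = fully off, leaning 0.45 rad from the face's normal towards the worker (-x of the breaker); 0.45 = square to the face; 0.90 = fully on, leaning 0.45 rad the other way, to the rear (+x). Friction-held: it stays where it is left; about 2 to 4 N at the lever moves it. Starts at on, above 0.86.
- lever_e (a joint): Lever of breaker_e, rad. 0 = fully off, leaning 0.45 rad from the face's normal towards the worker (-x of the breaker); 0.45 = square to the face; 0.90 = fully on, leaning 0.45 rad the other way, to the rear (+x). Friction-held: it stays where it is left; about 2 to 4 N at the lever moves it. Starts at on, above 0.86.
- tip_a (a point): Middle of the outer end of lever_a, 24 mm from its pivot. All five levers are alike: smooth black plastic, 28 mm wide (y), 7 mm thick, standing 18 mm out of the nose when square to the face, with a red band on the worker's side and a green band on the rear side.
- toy_car: Blue toy car 116 x 52 x 48 mm, origin under its centre; bystander.
- screwdriver: Screwdriver 200 mm long lying along its x axis; bystander.
- tape: Roll of red tape, 68 mm across, 19 mm high, origin under its centre; bystander.
- plug: Blue and white plug standing upright, 56 mm across, 118 mm high, origin under its centre; bystander.
- spare_breaker: Spare breaker like those in the row, standing loose on the bench, 35 x 84 mm, 85 mm high, origin under its centre; not part of the job.
- mug: White mug 80 mm across, 95 mm high, handle to its +y, origin under its centre; bystander.
- torch: Pocket torch 145 mm long lying along its x axis, 38 mm across the head; bystander.

How it is judged:
By the outcome, as a careful person would: the job done as asked, in the order asked, and still so for the second after the job is handed in, with the robot touching nothing.
It also fails if it takes over 48 s, if anything falls off the work surface, if the arm or the gripper's body presses on something with over 40 N, if the wrist force passes 120 N, or if a joint passes its speed limit or range.

### The arm

A 6-joint arm with a two-finger parallel gripper is mounted at the origin on the work surface. World frame = base frame: x ahead of the robot, y to its left, z up, the work surface at z = 0. Lengths are in m, angles in rad, forces in N, time in s.
With the tool pointing down it reaches from about 0.275 to 1 m from the base axis. Payload 8.4 kg.
Tool frame: the origin (TCP) lies on the centre line of the jaws, within the pads' length; the fingertips stand 17 mm ahead of it and the grasp point (between the pads) lies 2 mm behind it (bot.tcp_to_tips is the z of the fingertips in the tool frame, in m); z points along the fingers, y is the line along which they close (so a half turn about z gives the same grasp; the last joint's range is limited). The gripper opens to 85 mm and grips with 20 to 120 N. Pads are 22 mm wide; open, the fingers measure 114 mm over their backs; the gripper's body (76 mm by 85 mm) begins 54 mm behind the grasp point. The pads swing forward as they close: fully open they stand 13 mm farther back than shut.
Start: joints at [-1.236, 0.353, 1.633, -0, 1.155, -0.002], TCP at [0.207, -0.59, 0.248] pointing down, gripper open.
Joint ranges: [-2.63, 2.63], [-0.92, 2.1], [0.06, 2.66], [-1.3, 4.44], [0, 2.69], [-3.02, 3.02]. Speed limits (rad/s): [2.22, 2.22, 2.79, 3.14, 3.14, 3.14].

### API

Orientations are given as a unit quaternion [x, y, z, w].
In Python, from workcell import bot, hand, kinematics, get_obs, vision, hand_in gives the robot as it stands. The module is installed in compiled form; this text tells all that it offers. Calls block until the motion is done:
- bot.reach(position, orientation): joint-space move of the TCP to a pose.
- bot.servo_line(position, ori=None, velocity=0.15): straight line of the TCP; ori=None keeps the orientation; velocity is the mean speed in m/s.
- bot.goto_joints(angles): joint-space move.
- hand.move_gripper(opening, strength=None): finger opening in m; strength is the grip in N (None keeps the last); returns when the fingers have stopped.
- bot.dwell(seconds).
- kinematics.solve_ik(position, orientation): joint angles nearest the present ones, or None.
- get_obs(): the state.
- vision.read_camera(name): name is "side" or "top"; returns a dict with "frame" (420x560x3 uint8, red, green, blue), "intrinsics" (3x3 intrinsics, pixels), "view" (4x4, takes a point from world to camera coordinates). Camera axes: x right, y down, z forward; pixel columns grow to the right and rows downward; lengths in m; the calibration is good to about 2 mm. A picture is of the moment at which its call begins. There is no depth.
A pose or a line that the arm cannot do raises bot.IKError and nothing moves.
- hand_in(): hands the job in; it is judged then, once.
The state is a dict: "time_s": time; "joint_pos": joint angles; "joint_vel": joint speeds; "joint_efforts": joint torques, N m; "position": TCP position; "orientation": TCP orientation; "wrist_force": force on the tool from outside, world axes, zero at the start; "ft_torque": the same for the moment, N m; "gripper_width": finger opening in m; "grip_force": force on a finger pad.
Only numpy, scipy, OpenCV 4.12 (cv2) and the standard library are available. Lean on these libraries where they do the work, as an engineer would, in place of code of your own. Each camera call takes 0.05 s, during which the arm holds its last target. There are 200 camera calls.

## Working session

There is one attempt and no reset: what is moved stays moved. The work goes in short steps, each a Python script; the robot and the scene stay as the last script left them, time stands still between calls to the robot, and variables do not carry over. Pictures are saved under pics/ and viewed, at most 10 in all, crops included, and the job is handed in when it is done.

```bash
mkdir -p pics
python3 - <<'E'
from workcell import bot,hand,get_obs,vision
import cv2,numpy as np
for n in("top","side"):
    d=vision.read_camera(n); cv2.imwrite(f"pics/{n}0.png",d["frame"][:,:,::-1]); np.savez(f"{n}0.npz",**d)
    print(n,d["intrinsics"].tolist(),np.round(d["view"],4).tolist())
o=get_obs();print(o["time_s"],o["position"],o["orientation"],bot.tcp_to_tips,o["gripper_width"],o["wrist_force"])
E
```

```text
top [[386.57667995826995, 0.0, 273.9251444157679], [0.0, 386.57667995826995, 209.78536706789527], [0.0, 0.0, 1.0]] [[-0.0273, -0.9996, -0.0003, -0.0067], [-0.9756, 0.0267, -0.2181, 0.5725], [0.218, -0.0057, -0.9759, 1.1005], [0.0, 0.0, 0.0, 1.0]]
side [[421.88699828515826, 0.0, 280.2348881286563], [0.0, 421.88699828515826, 212.74658304204746], [0.0, 0.0, 1.0]] [[-0.751, -0.6601, 0.0177, 0.3803], [-0.4883, 0.5371, -0.6878, 0.3393], [0.4445, -0.5252, -0.7257, 1.0741], [0.0, 0.0, 0.0, 1.0]]
0.1 [ 0.20639941 -0.58952562  0.2476515 ] [ 9.85851561e-01  1.67619645e-01 -1.12777264e-04 -5.84591172e-04] 0.017 0.08568505264664494 [ 0.79859236 -0.40587682  0.28870955]
```

View pics/top0.png

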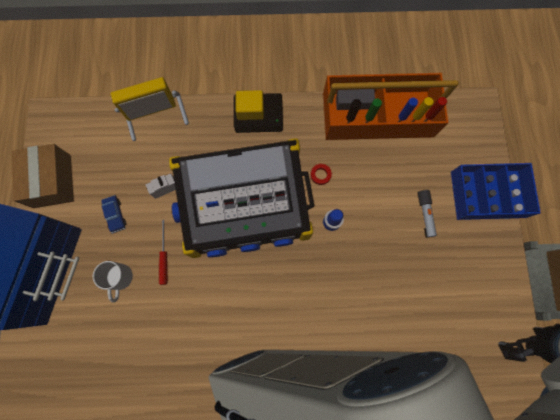

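View pics/side0.png

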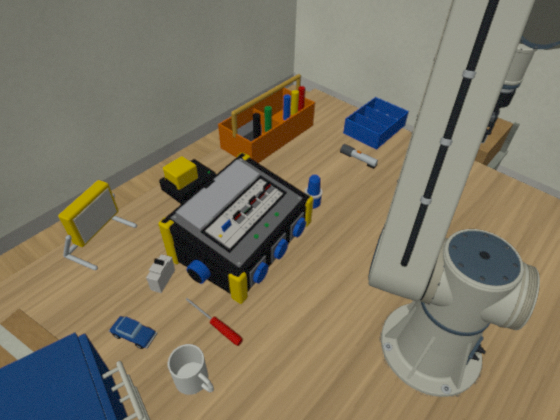

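The top view shows the distributor at about (243,197), with the levers along (228..280, 195..204). In the side view the row runs (225,225)–(270,187). I'll enlarge both.

Run:
```python
import cv2,numpy as np
a=cv2.imread("pics/top0.png")[172:227,185:300];b=cv2.imread("pics/side0.png")[170:250,195:300]
a=cv2.resize(a,None,fx=6.9,fy=6.9,interpolation=cv2.INTER_CUBIC);b=cv2.resize(b,None,fx=7,fy=7,interpolation=cv2.INTER_CUBIC)
cv2.imwrite("pics/c1.png",a);cv2.imwrite("pics/c2.png",b);print(a.shape,b.shape)
```

```text
(380, 794, 3) (560, 735, 3)
```

View pics/c1.png

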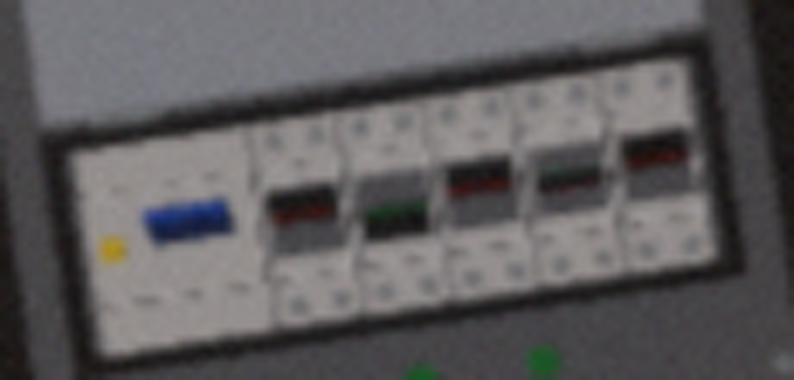

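View pics/c2.png

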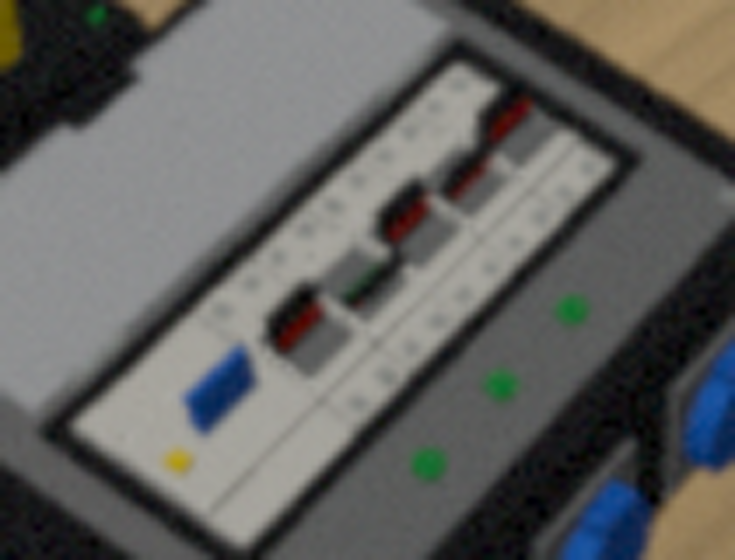

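Left to right the levers are on, off, on, **half**, on. The tripped one is the 4th: at crop (570,180) in the top view, and at crop (465,172) in the side view, with both bands visible and the lever upright. Next I triangulate the row's white rectangle and that lever.

```bash
cat > geo.py <<'E'
import cv2,numpy as np
def tri(pt,ps,T,S):
    P=[d["intrinsics"]@d["view"][:3] for d in(T,S)]
    X=cv2.triangulatePoints(P[0],P[1],np.array(pt,float).reshape(2,1),np.array(ps,float).reshape(2,1))
    return (X[:3]/X[3]).ravel()
def pix(p,d):
    q=d["intrinsics"]@(d["view"][:3]@np.append(p,1)); return q[:2]/q[2]
E
python3 - <<'E'
from geo import *
T=np.load("top0.npz");S=np.load("side0.npz")
def quad(d,x0,y0,x1,y1,seed,f=8):
    c=cv2.resize(d["frame"][y0:y1,x0:x1],None,fx=f,fy=f,interpolation=cv2.INTER_CUBIC)
    g=cv2.GaussianBlur(cv2.cvtColor(c,cv2.COLOR_RGB2GRAY),(0,0),3)
    sx,sy=[int((a-b)*f) for a,b in zip(seed,(x0,y0))]
    for th in(90,100,110,120):
        n,l=cv2.connectedComponents((g>th).astype(np.uint8)); m=(l==l[sy,sx]).astype(np.uint8)
        cs,_=cv2.findContours(m,cv2.RETR_EXTERNAL,cv2.CHAIN_APPROX_NONE)
        h=cv2.convexHull(max(cs,key=cv2.contourArea))
        q=cv2.approxPolyN(h,4,ensure_convex=True).reshape(4,2)
        q=(q+.5)/f-.5+[x0,y0]; print(th,g[sy,sx],cv2.contourArea(h)/f/f,np.round(q,1).tolist())
        if th==100: out=q
    return out
qt=quad(T,185,172,300,227,(185+150/6.9,172+290/6.9)); qs=quad(S,195,170,300,250,(195+150/7,170+400/7))
# order: rear-left, rear-right, front-right, front-left
at=np.array([[70,150],[690,60],[717,262],[100,358]])/6.9+[185,172]
as_=np.array([[70,425],[460,60],[612,160],[240,548]])/7+[195,170]
o=lambda q,a:[q[np.argmin(np.linalg.norm(q-x,axis=1))] for x in a]
C=np.array([tri(a,b,T,S) for a,b in zip(o(qt,at),o(qs,as_))])
print(np.round(C,4)); c=C.mean(0)
ey=C[0]-C[1]+C[3]-C[2]; yaw=np.arctan2(-ey[0],ey[1])
print("c",c,"yaw",yaw,[np.linalg.norm(C[i]-C[(i+1)%4]) for i in range(4)])
ex=(C[0]+C[1]-C[2]-C[3]);print("slope",np.arcsin(ex[2]/np.linalg.norm(ex)))
print("lever4",tri(np.array([570,178])/6.9+[185,172],np.array([466,172])/7+[195,170],T,S))
sl=.2;Ex=np.array([np.cos(yaw)*np.cos(sl),np.sin(yaw)*np.cos(sl),np.sin(sl)]);Ey=np.array([-np.sin(yaw),np.cos(yaw),0]);N=np.cross(Ex,Ey)
for k in range(5):
    y=126-72-18-36*k; p=c+Ey*y/1000; print(k,p,(p-c)@Ey)
    t=p+N*.024
    print(((pix(t,T)-[185,172])*6.9).round(),((pix(t,S)-[195,170])*7).round())
E
```

```text
90 144 2718.140625 [[288.7, 209.3], [199.3, 223.4], [194.4, 193.6], [283.8, 179.7]]
100 144 2674.0078125 [[288.4, 209.2], [199.6, 223.3], [194.6, 193.7], [283.6, 179.9]]
110 144 2626.890625 [[288.2, 209.1], [199.8, 223.1], [194.7, 193.8], [283.3, 180.2]]
120 144 2575.5859375 [[287.9, 208.8], [199.4, 222.9], [195.6, 193.9], [283.1, 180.3]]
90 163 2203.859375 [[283.2, 192.7], [229.2, 248.6], [204.1, 230.6], [259.7, 178.1]]
100 163 2170.7109375 [[282.9, 192.7], [229.2, 248.3], [204.3, 230.4], [259.7, 178.2]]
110 163 2134.828125 [[282.7, 192.8], [229.2, 248.1], [204.7, 230.4], [259.7, 178.4]]
120 163 2101.8828125 [[282.4, 192.8], [229.3, 247.8], [204.8, 230.3], [259.7, 178.7]]
[[ 0.605   0.1995  0.1507]
 [ 0.6378 -0.0514  0.1522]
 [ 0.5555 -0.0633  0.1366]
 [ 0.5236  0.1878  0.1318]]
c [0.58047624 0.06813506 0.14285068] yaw 0.12810699688359467 [np.float64(0.2529860495327348), np.float64(0.08457802707273923), np.float64(0.2531000172534214), np.float64(0.0843276324796578)]
slope 0.20543178802147502
lever4 [ 0.58739758 -0.00529907  0.14935657]
0 [0.57587699 0.10384006 0.14285068] 0.03600000000000001
[298. 215.] [305. 303.]
1 [0.58047624 0.06813506 0.14285068] 0.0
[388. 201.] [361. 249.]
2 [0.58507549 0.03243006 0.14285068] -0.036000000000000004
[477. 188.] [415. 197.]
3 [ 0.58967474 -0.00327494  0.14285068] -0.07200000000000001
[566. 174.] [467. 147.]
4 [ 0.59427398 -0.03897994  0.14285068] -0.108
[655. 161.] [517.  98.]
```

The measurement fits: the rectangle is 253 x 84 mm, the slope is 0.205 and z is 0.143, and the predicted position of lever 4 lands on it in both views. Next I close the fingers, align the tool with the face normal, and look before going over the lever.

```bash
cat >> geo.py <<'E'
from scipy.spatial.transform import Rotation as R
yaw,sl=.128,.2
Ex=np.array([np.cos(yaw)*np.cos(sl),np.sin(yaw)*np.cos(sl),np.sin(sl)]);Ey=np.array([-np.sin(yaw),np.cos(yaw),0]);N=np.cross(Ex,Ey)
L4=np.array([.5897,-.0033,.142])           # pivot of tripped lever, on the face
def quat(s): # tool z=-N, tool y=s*Ex
    z=-N;y=s*Ex;return R.from_matrix(np.c_[np.cross(y,z),y,z]).as_quat()
def tcp(x,h,tips,y=0): return L4+Ex*x+Ey*y+N*(h+tips)
E
python3 - <<'E'
from geo import *
from workcell import bot,hand,kinematics,get_obs,vision
for s in(1,-1):print(s,kinematics.solve_ik(tcp(0,.1,.017),quat(s)))
hand.move_gripper(0.0); print(bot.tcp_to_tips)
qs=[(s,kinematics.solve_ik(tcp(0,.1,.017),quat(s))) for s in(1,-1)]
s=min((abs(q[5]),s) for s,q in qs if q is not None)[1]
bot.reach(tcp(0,.1,bot.tcp_to_tips),quat(s))
bot.servo_line(tcp(0,.05,bot.tcp_to_tips),velocity=.1)
o=get_obs();print(s,o["time_s"],o["gripper_width"],o["position"]-tcp(0,.05,bot.tcp_to_tips),o["wrist_force"])
d=[vision.read_camera(n)["frame"][:,:,::-1] for n in("top","side")]
a=cv2.resize(d[0][150:230,190:300],None,fx=4,fy=4,interpolation=cv2.INTER_CUBIC);b=cv2.resize(d[1][120:240,200:295],None,fx=4,fy=4,interpolation=cv2.INTER_CUBIC)
a=cv2.copyMakeBorder(a,0,480-a.shape[0],0,0,0);im=np.hstack([a[:,:400],b[:480]]);cv2.imwrite("pics/h1.png",im);print(im.shape)
E
```

```text
1 [-0.03188723  0.15990399  1.88805226  0.04050154  0.89652128 -0.18204741]
-1 [-0.03188723  0.15990399  1.88805226  0.04050154  0.89652128  2.95954525]
0.017
1 3.95 0.00021967225468611873 [ 0.00016178 -0.00013265  0.00012412] [ 0.67993504  0.02890955 -0.06508627]
(480, 780, 3)
```

View pics/h1.png

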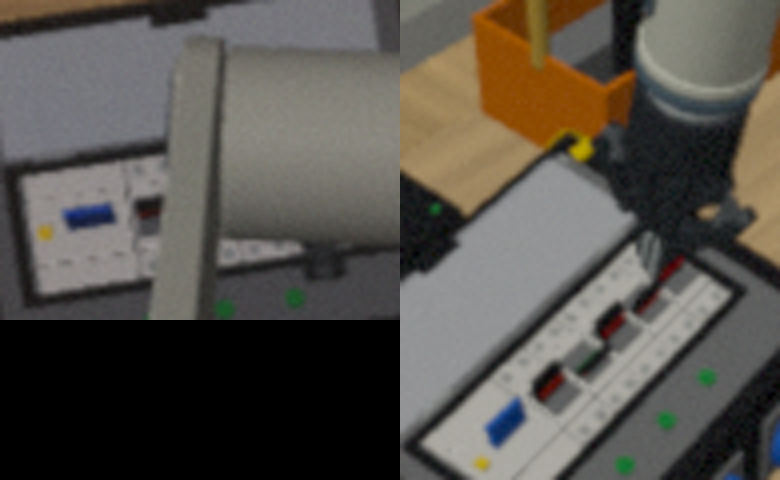

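The fingertips show at (650,270) in the side view, directly above the 4th lever at (650,300). Now I show it, holding 10 mm over the lever, then go behind it and push to off by feel.

```bash
cat >> geo.py <<'E'
def push(x0,x1,h,stop=10):
    """1.5 mm steps along the slope until the wrist force exceeds stop; returns last x"""
    from workcell import bot,get_obs
    f0=get_obs()["wrist_force"]; log=[]
    for x in np.append(np.arange(x0,x1,np.sign(x1-x0)*.0015),x1):
        bot.servo_line(tcp(x,h,bot.tcp_to_tips),velocity=.03)
        f=get_obs()["wrist_force"]-f0; log.append((round(x*1e3,1),round(float(f@Ex),1),round(float(f@N),1)))
        if np.linalg.norm(f)>stop: break
    print(log); return x
E
python3 - <<'E'
from geo import *
from workcell import bot,get_obs
t=bot.tcp_to_tips
bot.servo_line(tcp(0,.034,t),velocity=.05); print(get_obs()["wrist_force"])
bot.dwell(2.6)
bot.servo_line(tcp(0,.042,t),velocity=.08)
bot.servo_line(tcp(.023,.042,t),velocity=.1)
bot.servo_line(tcp(.023,.014,t),velocity=.06); print(get_obs()["wrist_force"])
push(.023,.002,.014)
print(get_obs()["time_s"])
E
```

```text
[ 0.25251754 -0.2616246  -0.08083323]
[-0.85366363 -1.13889364  0.2590389 ]
[(np.float64(23.0), 0.5, 0.3), (np.float64(21.5), 0.2, -0.2), (np.float64(20.0), 0.5, -0.1), (np.float64(18.5), 1.0, -1.4), (np.float64(17.0), 1.1, 0.2), (np.float64(15.5), 1.3, -0.3), (np.float64(14.0), 1.3, 0.4), (np.float64(12.5), 2.4, -0.4), (np.float64(11.0), 1.7, -0.0), (np.float64(9.5), 1.7, 0.6), (np.float64(8.0), 1.4, -0.8), (np.float64(6.5), 2.0, -0.8), (np.float64(5.0), 3.9, -0.6), (np.float64(3.5), 7.1, -0.6), (np.float64(2.0), 9.7, -1.3)]
12.1167
```

Run:
```python
from geo import *
from workcell import bot,get_obs,vision
t=bot.tcp_to_tips
push(.002,-.001,.014,8)
bot.servo_line(tcp(.006,.014,t),velocity=.05)
bot.servo_line(tcp(.012,.06,t),velocity=.12)
bot.servo_line(tcp(-.03,.06,t),velocity=.12)
print(get_obs()["time_s"],get_obs()["wrist_force"])
b=vision.read_camera("side")["frame"][120:240,200:295,::-1];cv2.imwrite("pics/off.png",cv2.resize(b,None,fx=5,fy=5,interpolation=cv2.INTER_CUBIC))
```

```text
[(np.float64(2.0), -0.5, -0.4), (np.float64(0.5), -3.9, 6.0), (np.float64(-1.0), 0.1, 3.8)]
14.1917 [ 0.05931447 -0.26766685 -0.32658786]
```

View pics/off.png

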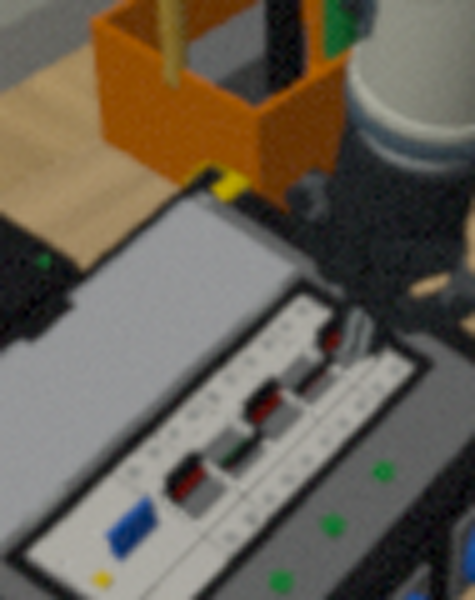

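The picture is unclear: lever 4 at (315,380) still shows red. I compare before and after at higher zoom, with the arm lifted clear.

Run:
```python
from geo import *
from workcell import bot,get_obs,vision
t=bot.tcp_to_tips
bot.servo_line(tcp(-.03,.13,t),velocity=.15)
d=vision.read_camera("side");np.savez("side2.npz",**d)
S=np.load("side0.npz");T=np.load("top0.npz")
f=lambda d:cv2.resize(d["frame"][180:220,232:275,::-1],None,fx=9,fy=9,interpolation=cv2.INTER_CUBIC)
im=np.hstack([f(S),f(d)])
for th in (0,.45,.9):
  for y in(-.014,.014):
    a=th-.45;p=L4+Ey*y+.024*(np.sin(a)*Ex+np.cos(a)*N);u=(pix(p,S)-[232,180]+.5)*9
    cv2.circle(im,(int(u[0])+387,int(u[1])),3,(255,int(th*280),255),-1); print(th,y,u.round())
cv2.imwrite("pics/cmp.png",im);print(get_obs()["time_s"])
```

```text
0 -0.014 [322. 102.]
0 0.014 [271. 152.]
0.45 -0.014 [297.  80.]
0.45 0.014 [246. 130.]
0.9 -0.014 [270.  68.]
0.9 0.014 [219. 117.]
14.9083
```

View pics/cmp.png

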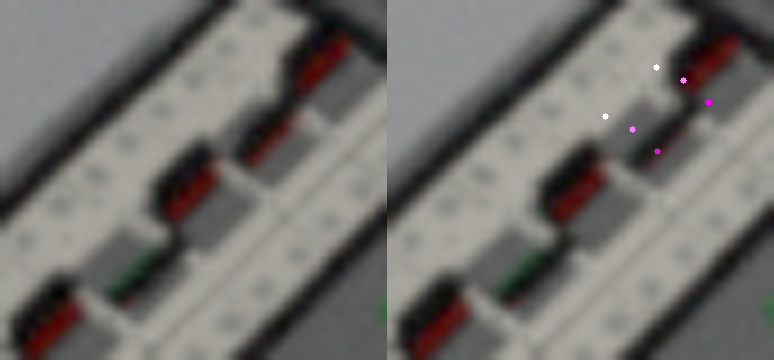

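Lever 4 has moved only part of the way, so what I felt was its friction, not the stop. The real stop lies further towards the worker. I continue the push with a higher force threshold.

Run:
```python
from geo import *
from workcell import bot,get_obs,vision
t=bot.tcp_to_tips
bot.servo_line(tcp(.014,.06,t),velocity=.2)
bot.servo_line(tcp(.014,.014,t),velocity=.08)
bot.servo_line(tcp(.003,.014,t),velocity=.05)
push(.003,-.012,.014,16)
bot.servo_line(tcp(.004,.014,t),velocity=.06)
bot.servo_line(tcp(.01,.05,t),velocity=.15)
bot.servo_line(tcp(-.03,.13,t),velocity=.2)
d=vision.read_camera("side");np.savez("side3.npz",**d)
f=lambda d:cv2.resize(d["frame"][180:220,232:275,::-1],None,fx=9,fy=9,interpolation=cv2.INTER_CUBIC)
cv2.imwrite("pics/cmp2.png",np.hstack([f(np.load("side2.npz")),f(d)]));print(get_obs()["time_s"])
```

```text
[(np.float64(3.0), -0.8, 0.2), (np.float64(1.5), -0.7, 5.2), (np.float64(0.0), 2.7, 3.1), (np.float64(-1.5), 6.2, 0.7), (np.float64(-3.0), 9.5, -0.3), (np.float64(-4.5), 11.6, 0.1), (np.float64(-6.0), 13.1, -0.3), (np.float64(-7.5), 16.7, 0.2)]
19.95
```

View pics/cmp2.png

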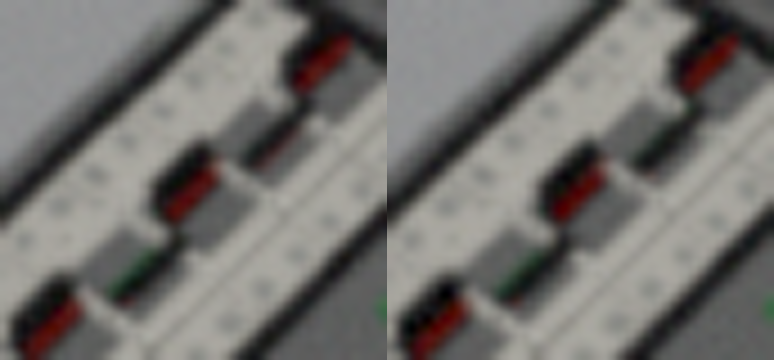

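It is much closer: lever 4 now shows a green edge at (650,138), like the off lever at (510,275). The force still rises softly, so I push again, watching the actual TCP travel until it stalls.

```bash
cat >> geo.py <<'E'
def push2(x0,x1,h,stop):
    from workcell import bot,get_obs
    t=bot.tcp_to_tips; f0=get_obs()["wrist_force"]; log=[]
    for x in np.append(np.arange(x0,x1,np.sign(x1-x0)*.002),x1):
        bot.servo_line(tcp(x,h,t),ori=quat(1),velocity=.03); o=get_obs()
        f=o["wrist_force"]-f0; log.append([round(float(v),1) for v in (x*1e3,(o["position"]-tcp(0,h,t))@Ex*1e3,f@Ex,f@N)])
        if np.linalg.norm(f)>stop: break
    print(*log,sep="\n"); return x
E
python3 - <<'E'
from geo import *
from workcell import bot,get_obs,vision
t=bot.tcp_to_tips
bot.servo_line(tcp(.008,.05,t),velocity=.2)
bot.servo_line(tcp(.006,.014,t),velocity=.08)
bot.servo_line(tcp(-.002,.014,t),velocity=.05)
push2(-.002,-.018,.014,28)
bot.servo_line(tcp(.004,.014,t),velocity=.08)
bot.servo_line(tcp(.006,.05,t),velocity=.15)
bot.servo_line(tcp(-.03,.13,t),velocity=.25)
d=vision.read_camera("side");np.savez("side4.npz",**d);print(get_obs()["time_s"])
# compare lever 2 (off) and lever 4 numerically: darkness and greenness profile along the slope at h~12 mm
def prof(d,k):
    im=cv2.GaussianBlur(d["frame"].astype(np.float32),(0,0),.5);out=[]
    for x in np.arange(-.016,.018,.002):
        q=[pix(L4+Ey*(.036*(3-k)+y)+Ex*x+N*.006,d) for y in np.linspace(-.008,.008,7)]
        m=cv2.remap(im,np.float32([[a[0] for a in q]]),np.float32([[a[1] for a in q]]),cv2.INTER_LINEAR)[0].mean(0); out.append(int(m.sum()/3))
    return out
for n in("side0","side2","side3","side4"):
    D=np.load(n+".npz");print(n,prof(D,1),prof(D,3))
E
```

```text
[-2.0, 2.0, -0.2, 1.3]
[-4.0, 1.6, 3.6, -0.8]
[-6.0, 1.1, 8.2, -1.5]
[-8.0, 0.6, 10.3, 0.1]
[-10.0, 0.1, 14.9, -0.9]
[-12.0, -0.3, 18.0, -0.2]
[-14.0, -0.9, 21.0, 1.8]
[-16.0, -1.3, 25.0, -0.1]
[-18.0, -1.7, 28.4, -1.6]
25.0667
side0 [132, 109, 86, 66, 47, 34, 34, 46, 64, 78, 86, 90, 93, 101, 117, 136, 151] [136, 115, 99, 91, 85, 76, 60, 43, 30, 28, 37, 55, 74, 94, 115, 136, 151]
side2 [135, 112, 89, 69, 49, 34, 33, 47, 66, 82, 90, 93, 96, 104, 119, 140, 155] [139, 118, 100, 88, 74, 57, 41, 37, 48, 66, 82, 92, 97, 105, 120, 140, 155]
side3 [136, 112, 90, 68, 49, 35, 35, 47, 67, 82, 90, 94, 96, 104, 119, 140, 155] [139, 116, 94, 72, 51, 37, 35, 46, 65, 82, 91, 94, 97, 105, 121, 141, 155]
side4 [135, 111, 88, 68, 48, 35, 34, 47, 66, 82, 91, 94, 97, 104, 120, 139, 155] [139, 116, 93, 71, 51, 37, 35, 46, 64, 81, 90, 94, 97, 105, 121, 141, 155]
```

Lever 4's profile now matches the known-off lever and did not change under 28 N, so it is at the off stop. Next I push it to on from the worker's side.

Run:
```python
from geo import *
from workcell import bot,get_obs,vision
t=bot.tcp_to_tips
bot.servo_line(tcp(-.03,.05,t),velocity=.2)
bot.servo_line(tcp(-.03,.014,t),velocity=.1); print(get_obs()["wrist_force"])
bot.servo_line(tcp(-.016,.014,t),velocity=.06)
x=push2(-.016,.022,.014,26)
bot.servo_line(tcp(-.012,.014,t),velocity=.1)
bot.servo_line(tcp(-.02,.05,t),velocity=.2)
bot.servo_line(tcp(-.03,.13,t),velocity=.25)
d=vision.read_camera("side");np.savez("side5.npz",**d);print(get_obs()["time_s"],get_obs()["wrist_force"])
def prof(d,k):
    im=cv2.GaussianBlur(d["frame"].astype(np.float32),(0,0),.5);out=[]
    for x in np.arange(-.016,.018,.002):
        q=[pix(L4+Ey*(.036*(3-k)+y)+Ex*x+N*.006,d) for y in np.linspace(-.008,.008,7)]
        out.append(int(cv2.remap(im,np.float32([[a[0] for a in q]]),np.float32([[a[1] for a in q]]),cv2.INTER_LINEAR)[0].mean()))
    return out
for k in range(5):print(k,prof(np.load("side0.npz"),k),prof(d,k))
f=lambda d:cv2.resize(d["frame"][180:220,232:275,::-1],None,fx=9,fy=9,interpolation=cv2.INTER_CUBIC)
cv2.imwrite("pics/on.png",np.hstack([f(np.load("side4.npz")),f(d)]))
```

```text
[-0.45672719 -0.14799633  0.60586454]
[-16.0, -13.5, 0.2, -0.5]
[-14.0, -11.7, -1.6, 2.0]
[-12.0, -9.5, -1.7, 2.5]
[-10.0, -7.6, -2.8, 4.1]
[-8.0, -5.5, -0.6, 2.8]
[-6.0, -3.5, 0.7, -2.1]
[-4.0, -1.9, 1.1, -5.5]
[-2.0, -1.3, -3.4, -1.3]
[0.0, -1.0, -9.1, 4.5]
[2.0, -0.7, -14.4, 8.9]
[4.0, -0.3, -20.2, 15.2]
[6.0, -0.0, -26.3, 22.0]
30.7 [0.42344734 0.05366301 0.38086996]
0 [131, 110, 97, 91, 90, 88, 81, 67, 51, 39, 31, 27, 23, 25, 39, 66, 100] [135, 113, 99, 94, 93, 90, 82, 68, 53, 42, 34, 27, 22, 25, 38, 67, 103]
1 [132, 109, 86, 66, 47, 34, 34, 46, 64, 78, 86, 90, 93, 101, 117, 136, 151] [136, 112, 89, 68, 49, 35, 35, 47, 66, 81, 90, 93, 96, 104, 119, 140, 155]
2 [134, 113, 98, 92, 90, 88, 82, 69, 53, 41, 34, 28, 24, 27, 41, 68, 103] [137, 116, 100, 94, 93, 90, 84, 71, 56, 42, 33, 29, 25, 27, 41, 68, 104]
3 [136, 115, 99, 91, 85, 76, 60, 43, 30, 28, 37, 55, 74, 94, 115, 136, 151] [139, 118, 103, 95, 93, 88, 76, 59, 43, 31, 25, 31, 50, 78, 109, 137, 154]
4 [135, 116, 100, 92, 90, 89, 84, 73, 57, 42, 34, 30, 27, 28, 38, 59, 91] [139, 119, 104, 97, 94, 92, 87, 75, 59, 45, 35, 30, 27, 28, 38, 60, 94]
```

View pics/on.png

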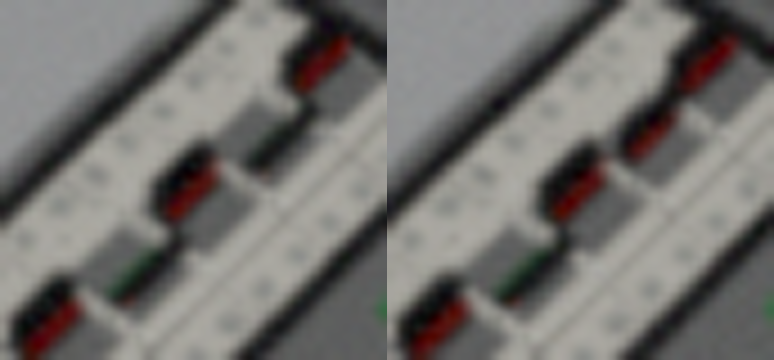

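Lever 4 at (650,135) is only partly on, at about 0.65 rad. The large normal force means the contact was wedging. I retry with the fingertips higher (18 mm), logging absolute force and actual height.

```bash
cat > on2.py <<'E'
from geo import *
import sys
from workcell import bot,get_obs,vision
t=bot.tcp_to_tips; h=float(sys.argv[1]); xs=float(sys.argv[2]); xe=float(sys.argv[3])
def st(x):
    o=get_obs();e=o["position"]-tcp(0,0,t);f=o["wrist_force"]
    print([round(float(v),1) for v in(x*1e3,e@Ex*1e3,e@Ey*1e3,e@N*1e3,f@Ex,f@Ey,f@N)]);return np.linalg.norm(f)
bot.servo_line(tcp(xs,.05,t),velocity=.25)
bot.servo_line(tcp(xs,h,t),velocity=.1);st(xs)
for x in np.arange(xs+.002,xe,.002):
    bot.servo_line(tcp(x,h,t),velocity=.04)
    if st(x)>26:break
bot.servo_line(tcp(x-.012,h,t),velocity=.12)
bot.servo_line(tcp(-.02,.05,t),velocity=.2)
d=vision.read_camera("side");np.savez("side6.npz",**d);print(get_obs()["time_s"])
im=cv2.GaussianBlur(d["frame"].astype(np.float32),(0,0),.5)
for k in(1,2,3):
    out=[]
    for x in np.arange(-.016,.018,.002):
        q=[pix(L4+Ey*(.036*(3-k)+y)+Ex*x+N*.006,d) for y in np.linspace(-.008,.008,7)]
        out.append(int(cv2.remap(im,np.float32([[a[0] for a in q]]),np.float32([[a[1] for a in q]]),cv2.INTER_LINEAR)[0].mean()))
    print(k,out)
E
python3 on2.py .018 -.014 .012
```

```text
[-14.0, -13.7, -0.1, 18.7, 0.2, -0.3, 0.4]
[-12.0, -11.3, -0.1, 18.7, 0.0, 0.1, 0.2]
[-10.0, -9.7, -0.0, 18.1, -0.4, -0.4, -0.1]
[-8.0, -7.9, -0.0, 18.0, -0.2, -0.2, -0.3]
[-6.0, -6.2, 0.0, 17.9, -1.1, -0.2, 0.4]
[-4.0, -4.1, 0.0, 17.9, -0.6, 0.1, -0.4]
[-2.0, -1.9, 0.0, 17.9, -1.5, -0.3, -1.0]
[0.0, -0.3, 0.0, 17.8, -3.0, 0.0, 0.1]
[2.0, 0.1, 0.1, 17.6, -9.8, -0.5, 3.8]
[4.0, 0.5, 0.1, 17.5, -13.4, -0.9, 7.7]
[6.0, 0.8, 0.1, 17.3, -19.2, -1.6, 13.3]
[8.0, 1.2, 0.2, 17.2, -24.8, -2.0, 19.3]
35.0167
1 [137, 113, 90, 68, 49, 36, 35, 48, 67, 83, 91, 94, 97, 105, 121, 141, 157]
2 [139, 119, 103, 96, 94, 92, 86, 72, 56, 44, 37, 31, 27, 29, 42, 70, 106]
3 [141, 120, 105, 97, 95, 94, 88, 77, 60, 46, 37, 31, 26, 27, 41, 69, 104]
```

Lever 4's profile now equals its on neighbour's within noise, and the off breaker is unchanged. I lift clear and hand in.

Run:
```python
from geo import *
from workcell import bot,get_obs,hand_in
bot.servo_line(tcp(-.03,.13,bot.tcp_to_tips),velocity=.2); bot.dwell(.3)
print(get_obs()["time_s"],get_obs()["wrist_force"]); print(hand_in())
```

```text
35.8667 [ 0.52174783  0.2030808  -0.2631952 ]
the job is handed in; nothing more can be done
None
```

I held the fingertips over the tripped breaker (4th of the five from the left) for 2.6 s, then pushed its lever fully off and fully on, needing repeat pushes both ways; side-camera checks matched its off and on neighbours, the other levers looked unchanged, and I handed in at about 36 s.

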